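# Hold the amber reference cell in the beam of the open optical bench

### The job

The cuvette holder is off the open optical bench, so hold the amber reference cell in the beam yourself for the reading: take it out of the rack by its two long frosted sides only, never touching its clear end windows, with a light grip of no more than 15 N on each finger because it is thin glass. Keep it upright and hold it still midway between the two lens heads, its windows square to the beam and the beam going through the middle of them, touching neither the bench nor anything else; finish while still holding it there. Leave the other cells, the bench and everything else on the table as they are.

Things in the scene. Friction and masses are not known exactly. Their poses are not given: they have to be found in the camera images.
- amber_cell: upright glass cuvette, amber filling, orange lid; 22.5 long (own x, the way the light goes) x 12.5 wide (y) x 45 tall, plus a 21 x 12 x 6 lid on top; 34 g; origin centre of underside, z up. Long sides (facing +-y) are frosted: grip these; narrow ends (+-x) are clear windows. Starts 15 deep in a rack slot. Cracks above 15 N on a finger pad; 3 to 8 N hold it well. Either end may face the lamp.
- amber_cell_windows: the two clear end windows of the amber cell, one body fixed to it, 10 wide x 42 tall at own x = +-11.25; same origin and axes as the amber cell. Not to be touched by the fingers.
- amber_cell_mid (a point): centre of the amber cell, 22.5 above its underside, on the line through the middle of both windows; axes as the cell's
- blue_cell: blue reference cell: same shape and size as the amber one, blue filling and blue lid; stands in another slot of the rack; origin centre of its underside. Leave it in place.
- clear_cell: colourless reference cell: same shape and size as the amber one, clear filling and white lid; stands in another slot of the rack; origin centre of its underside. Leave it in place.
- rack: fixed blue block, 170 (own x) x 60 (y) x 28 tall, origin centre of underside; three slots in a row at own x = -50, 0, +50, each 15 deep (floor 13 above the table) and 1.2 longer and wider than a cell. The cells stand end to end in it, their x along the rack's x, 30 of glass and the lid free above its top. Which cell is in which slot varies.
- bench: fixed optical bench, 290 (own x) x 84 (y), origin centre of underside. At -x the lamp head (black tube, fins 42 across), at +x the detector head (black tube, ivory box 50 wide, top 110 above the table). Their lens faces look at each other across a free gap from x = -40 to +40; below it a bare carrier, top 35 above the table. The beam, 2 across, runs along own x, 85 above the table.
- beam_mid (a point): point on the beam midway between the two lens faces, 85 above the table; axes as the bench's: x along the beam, z up
- cell_holder: the cuvette holder taken off the bench: loose black block 46 x 36 x 40 tall; origin centre of its underside. Leave it in place.
- vial_a: loose glass vial with black cap, 15 across, 46 tall, origin under its centre. Leave it in place.
- vial_b: a second such vial. Leave it in place.
- solvent_bottle: loose clear bottle with blue cap and orange label, 81 across, 146 tall, origin under its centre. Leave it in place.
- measuring_cylinder: loose clear measuring cylinder, foot 64 across, 170 tall, origin under its centre. Leave it in place.

How it is judged:
On the way:
1. the amber cell is lifted out of its slot in the fingers (z of amber_cell in the frame of rack above 0.033 m and contact force between the fingers and amber_cell above 0.5 N and contact force between amber_cell and rack below 0.05 N), for 0.2 s.
At the end, for the whole second after the job is handed in: amber cell held still in the fingers, nothing else carrying it, centre within 12 mm of mid-gap along the beam, 4 mm sideways, 10 mm in height, square to the beam and upright within 7 degrees, windows untouched by the fingers; other cells and loose things within 15 mm of where they were (x of amber_cell_mid in the frame of beam_mid between -0.012 and 0.012 m and y of amber_cell_mid in the frame of beam_mid between -0.004 and 0.004 m and z of amber_cell_mid in the frame of beam_mid between -0.01 and 0.01 m and angle between the x axis of amber_cell and the x axis of bench, either way round below 0.12 rad and angle between amber_cell's own z axis and vertical below 0.12 rad and linear speed of amber_cell below 0.02 m/s and angular speed of amber_cell below 0.2 rad/s and contact force between the fingers and amber_cell above 0.5 N and contact force between the fingers and amber_cell_windows below 0.2 N and contact force between amber_cell and bench below 0.05 N and contact force between amber_cell and rack below 0.05 N and contact force between amber_cell and blue_cell below 0.05 N and contact force between amber_cell and clear_cell below 0.05 N and contact force between amber_cell and cell_holder below 0.05 N and contact force between amber_cell and vial_a below 0.05 N and contact force between amber_cell and vial_b below 0.05 N and contact force between amber_cell and solvent_bottle below 0.05 N and contact force between amber_cell and measuring_cylinder below 0.05 N and distance of each of blue_cell, clear_cell, cell_holder, vial_a, vial_b, solvent_bottle, measuring_cylinder from where it was at the start of the episode below 0.015 m); the arm keeps its last pose, push and grip.
It fails at once if the fingers touch the clear windows of the amber cell (contact force between the fingers and amber_cell_windows above 0.5 N).
It fails at once if the amber cell is gripped with more than 15 N on each finger (32 N over both pads) (contact force between the fingers and amber_cell above 32 N).
It fails at once if the amber cell is tipped over (angle between amber_cell's own z axis and vertical above 0.5 rad).
It fails at once if the bench is knocked (contact force between any of the fingers, the arm, amber_cell and bench above 2 N).
It fails at once if another cell or a loose thing is shifted (distance of any of blue_cell, clear_cell, cell_holder, vial_a, vial_b, solvent_bottle, measuring_cylinder from where it was at the start of the episode above 0.02 m).
It also fails if it takes over 42 s, if anything falls off the work surface, if the arm or the gripper's body presses on something with over 40 N, if the wrist force passes 120 N, or if a joint passes its speed limit or range.

### The arm

A 7-joint arm with a two-finger parallel gripper is mounted at the origin on the work surface. World frame = base frame: x ahead of the robot, y to its left, z up, the work surface at z = 0. Lengths are in m, angles in rad, forces in N, time in s.
With the tool pointing down it reaches from about 0.425 to 0.925 m from the base axis. Payload 6.8 kg.
Tool frame: the origin (TCP) lies at the very end of the fingers, on their centre line; the grasp point (between the pads) lies 19 mm behind it; z points along the fingers, y is the line along which they close (so a half turn about z gives the same grasp; the last joint's range is limited). The gripper opens to 85 mm and grips with 20 to 120 N. Pads are 22 mm wide; open, the fingers measure 114 mm over their backs; the gripper's body (76 mm by 85 mm) begins 54 mm behind the grasp point. The pads swing forward as they close: fully open they stand 13 mm farther back than shut.
Start: joints at [-0.108, 0.477, 0.022, 1.555, -0.011, 1.109, -0.083], TCP at [0.675, 0, 0.231] pointing down, gripper open.
Joint ranges: [-2.96, 2.96], [-0.34, 2.1], [-1.41, 1.46], [0.24, 2.44], [-1.37, 4.51], [0.17, 1.92], [-2.96, 2.96]. Speed limits (rad/s): [2.39, 2.39, 3.14, 3.14, 3.14, 3.14, 3.14].

### API

Orientations are given as a unit quaternion [w, x, y, z].
In Python, from station import bot gives the robot as it stands.
- The arm moves only by the tool nudge_tcp, called after ">>>" in YAML: its name, and indented under it one key for each argument. Schema: {"type":"object","properties":{"steps":{"type":"array","items":{"type":"number"},"minItems":5,"maxItems":100},"clamp_n":{"type":"number"},"only":{"type":"string"},"quiet":{"type":"boolean"},"lines":{"type":"string"}},"required":["steps"],"additionalProperties":false}. steps is one flat list of numbers that holds 1 to 20 rows one after another, with no inner brackets; each row has 5 numbers: dx, dy, dz in m, then a turn about the tool's z in rad, then the opening from 0.0 (shut) to 1.0 (fully open); each row shifts and turns the commanded pose from where the row before left it, along the tool's axes as they then stand; what a row does not reach is not made up. A row lasts 1/10 s, in which the tool goes at most 0.05 m and 0.15 rad, less where a joint would pass 70% of its speed; a pose out of reach is approached as far as the arm can. The fingers move at their own pace and stop on an object; clamp_n is the grip in N (left out, the last holds). Time passes only in rows, so rows that do not move let the fingers close. The tool returns the time, the measured TCP pose, the force, the opening and the grip force at its end. only (a regular expression) keeps the lines of the reply that match it, lines (a string "A,B") keeps lines A to B, and quiet returns only ok. Input that does not fit is refused with a message, and nothing moves.
- bot.get_obs(): the state, without advancing time (a new reading comes with each control period).
- bot.read_camera(name): name is "scene" or "side" or "wrist"; returns the picture (480x640x3 uint8, blue, green, red); there is no depth.
- bot.camera_info(name): a dict with "vertical_fov" (degrees; the focal length in pixels is half the picture's height over the tangent of half this angle, whatever the lens; pixels are square), "cx", "cy" (the principal point, pixels), "view" (4x4, takes a point from world to camera coordinates); the wrist camera has in their place "hand_eye" (4x4, takes a point from camera to tool coordinates, whose origin is the TCP and whose axes are the flange's). Camera axes: x right, y up, looking along -z (the intrinsics and any distortion apply to the point x, -y, -z); pixel columns grow to the right and rows downward; lengths in m; the calibration is good to about 2 mm. A picture is of the moment at which its call begins: read the wrist's pose just before it. camera_info takes no time and is no camera call.
- bot.hand_in(): hands the job in; it is judged then, once.
The state is a dict: "t": time; "q": joint angles; "joint_vel": joint speeds; "joint_torque": joint torques, N m; "eef_pos": TCP position; "tool_rot": TCP orientation; "contact_force": force on the tool from outside, world axes, zero at the start; "torque": the same for the moment, N m; "gripper_width": opening from 0.0 (shut) to 1.0 (fully open); "grasp_force": force on a finger pad.
Only numpy, scipy, OpenCV 4.12 (cv2) and the standard library are available. Lean on these libraries where they do the work, as an engineer would, in place of code of your own. Each camera call takes 0.05 s, during which the arm holds its last target. There are 200 camera calls.

## Working session

There is one attempt and no reset: what is moved stays moved. The work goes in short steps, Python scripts to look and compute and a tool call to move; the robot and the scene stay as the last step left them, time stands still between calls to the robot, and variables do not carry over. Pictures are saved under pics/ and viewed, at most 10 in all, crops included, and the job is handed in when it is done.

```bash
ls; mkdir -p pics; cat > h.py <<'E'
import numpy as np, cv2
from station import bot
E
python3 - <<'E'
from h import *
np.set_printoptions(precision=4,suppress=True)
for n in ("scene","side","wrist"):
    print(n,bot.camera_info(n))
    cv2.imwrite(f"pics/{n}0.png",bot.read_camera(n))
print(bot.get_obs())
E
```

```text
pics
station.py
scene {'vertical_fov': 53.761281301692726, 'cx': 322.20773974715, 'cy': 246.14590445285745, 'view': array([[-0.7245,  0.6892, -0.005 ,  0.4177],
       [-0.4166, -0.4322,  0.7998,  0.1566],
       [ 0.5491,  0.5816,  0.6002, -1.5031],
       [ 0.    ,  0.    ,  0.    ,  1.    ]])}
side {'vertical_fov': 50.728017576917296, 'cx': 313.54083341584015, 'cy': 237.63752951994869, 'view': array([[ 0.6713, -0.7411, -0.0117, -0.389 ],
       [ 0.3979,  0.3469,  0.8493, -0.2965],
       [-0.6253, -0.5748,  0.5278, -0.9509],
       [ 0.    ,  0.    ,  0.    ,  1.    ]])}
wrist {'vertical_fov': 69.44443392536691, 'cx': 318.5364572726443, 'cy': 240.31261626579385, 'hand_eye': array([[ 0.0007,  0.9455,  0.3258,  0.0828],
       [ 1.    , -0.0003, -0.0014, -0.0014],
       [-0.0012,  0.3258, -0.9455, -0.1421],
       [ 0.    ,  0.    ,  0.    ,  1.    ]])}
{'t': 0.15, 'q': array([-0.1081,  0.4776,  0.0224,  1.5562, -0.0115,  1.1093, -0.0831]), 'joint_vel': array([-0.0003, -0.0009,  0.0007, -0.0037,  0.0006, -0.    , -0.0004]), 'joint_torque': array([  0.0016, -59.6924,   1.6094, -28.1491,   0.0127,   0.0066,
         0.0001]), 'eef_pos': array([ 0.6745, -0.    ,  0.2305]), 'tool_rot': array([-0.0005,  0.7071,  0.7071, -0.0005]), 'contact_force': array([-0.207 , -0.31  ,  0.1661]), 'torque': array([-0.0046,  0.0434, -0.0642]), 'grasp_force': 0.0, 'gripper_width': 1.0000954713861887}
```

View pics/scene0.png

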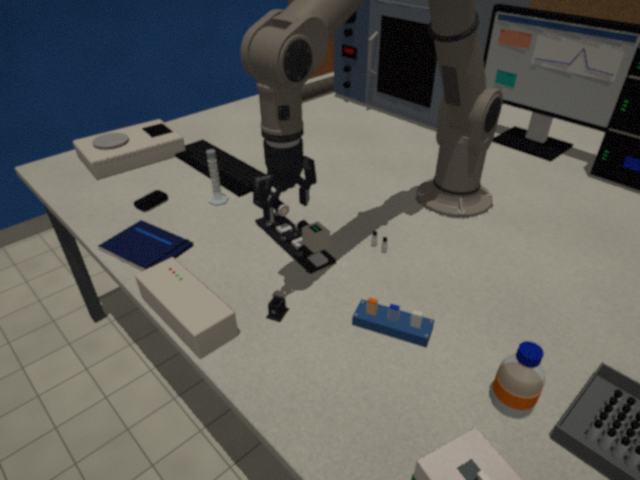

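View pics/side0.png

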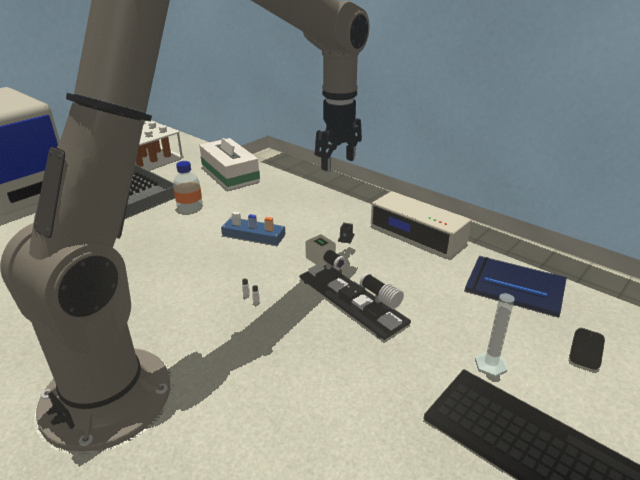

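View pics/wrist0.png

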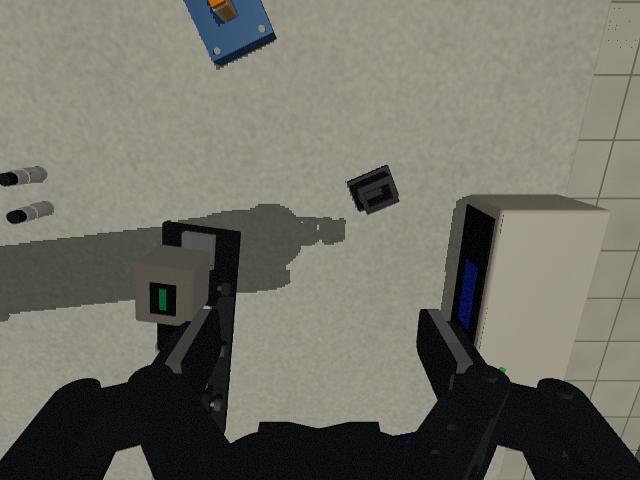

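The scene view shows the rack with the amber cell at (372,303), blue at (394,311), white at (416,320), and the bench around (295,245). In the side view amber is at (269,224), the bench gap is near (350,275), and the bottle, cylinder, vials and holder are clear of the area. The wrist view shows the near rack end and amber at (222,8), the detector box at (170,290) and the bench running down in the image (world −y).

```bash
cat > h.py <<'E'
import numpy as np, cv2
from scipy.spatial.transform import Rotation as R
from station import bot
np.set_printoptions(precision=4,suppress=True)
def ray(name,uv,obs=None):
    c=bot.camera_info(name); f=240/np.tan(np.radians(c['vertical_fov'])/2)
    d=np.array([(uv[0]-c['cx'])/f,-(uv[1]-c['cy'])/f,-1.])
    if name=='wrist':
        T=np.eye(4); q=obs['tool_rot']; T[:3,:3]=R.from_quat(np.r_[q[1:],q[0]]).as_matrix(); T[:3,3]=obs['eef_pos']
        M=T@c['hand_eye']
    else: M=np.linalg.inv(c['view'])
    d=M[:3,:3]@d
    return M[:3,3],d/np.linalg.norm(d)
def onz(name,uv,z,obs=None):
    o,d=ray(name,uv,obs); return o+d*(z-o[2])/d[2]
def tri(rays):
    A=np.zeros((3,3));b=np.zeros(3)
    for o,d in rays:
        P=np.eye(3)-np.outer(d,d);A+=P;b+=P@o
    p=np.linalg.solve(A,b)
    return p,[np.linalg.norm((np.eye(3)-np.outer(d,d))@(p-o)) for o,d in rays]
def mask(im,lo,hi):
    return cv2.inRange(cv2.cvtColor(im,cv2.COLOR_BGR2HSV),np.array(lo),np.array(hi))
def blobs(m,amin=15):
    n,l,s,c=cv2.connectedComponentsWithStats(m)
    return [(s[i],c[i]) for i in range(1,n) if s[i,4]>=amin]
E
python3 - <<'E'
from h import *
print(bot.camera_info('scene').keys(), bot.camera_info('wrist').keys())
for n in ("scene","side"):
    im=cv2.imread(f"pics/{n}0.png")
    for nm,lo,hi in (("or",(5,130,90),(22,255,255)),("bl",(95,120,50),(125,255,255))):
        for s,c in blobs(mask(im,lo,hi),20): print(n,nm,s,c)
p={'amber':((372,299),(269,220)),'white':((416,313),(236,215)),'detbox':((313,226),(321,237)),'lampend':((283,210),(400,294))}
for k,(a,b) in p.items(): print(k,*tri([ray('scene',a),ray('side',b)]))
for k,uv in {'rackL':(355,303),'rackR':(433,319),'rackRb':(427,334)}.items(): print(k,onz('scene',uv,.028))
for k,uv in {'b1':(300,277),'b2':(386,337),'b3':(409,320)}.items(): print(k,onz('side',uv,.015))
print('holder',onz('scene',(277,318),0),'vials',onz('scene',(374,246),0),onz('scene',(384,251),0))
E
```

```text
dict_keys(['vertical_fov', 'cx', 'cy', 'view']) dict_keys(['vertical_fov', 'cx', 'cy', 'hand_eye'])
scene or [499  30  32  18 369] [514.3659  38.3442]
scene or [368 298   9   7  50] [371.92 300.96]
scene or [495 376  45  34 561] [514.4724 398.4813]
scene bl [    0     0   288   229 34625] [109.2489  72.5691]
scene bl [499  15 137  27 468] [566.2009  27.9765]
scene bl [623 156  17  16 187] [631.9412 163.3048]
scene bl [ 101  222   82   45 1873] [142.2696 243.3406]
scene bl [164 242  25  17  63] [177.6349 249.7619]
scene bl [ 353  302   79   44 1439] [392.7596 324.6921]
scene bl [390 304   9   7  43] [394.1163 307.2326]
scene bl [517 342  26  25 499] [529.2445 353.9499]
side or [174 188  27  16 261] [187.7356 196.8199]
side or [265 217   8   4  25] [268.2  218.64]
side bl [   0  115   58   69 2853] [ 24.9022 147.1118]
side bl [177 162  13  10 108] [182.9444 166.2593]
side bl [389 217  21  15 163] [399.0859 223.9877]
side bl [484 277  64  20 267] [516.0412 286.4382]
amber [0.5895 0.1731 0.0592] [np.float64(0.00013442949205177618), np.float64(0.00013442949205169207)]
white [0.5515 0.266  0.0567] [np.float64(0.0007436809022313328), np.float64(0.0007436809022314895)]
detbox [ 0.547  -0.0589  0.119 ] [np.float64(0.002848526305220834), np.float64(0.0028485263052208183)]
lampend [ 0.5164 -0.267   0.0661] [np.float64(0.031060034541107954), np.float64(0.031060034541107964)]
rackL [0.6011 0.1344 0.028 ]
rackR [0.5147 0.2872 0.028 ]
rackRb [0.56   0.3045 0.028 ]
b1 [ 0.4975 -0.0298  0.015 ]
b2 [ 0.4629 -0.3095  0.015 ]
b3 [ 0.5395 -0.316   0.015 ]
holder [ 0.7431  0.0255 -0.    ] vials [ 0.3779 -0.0028  0.    ] [0.3754 0.0308 0.    ]
```

>>> nudge_tcp:
  steps: [0.045, -0.024, 0, 0, 1, 0.045, -0.024, 0, 0, 1, 0.045, -0.023, 0, 0, 1, 0, 0, 0, -0.13, 1, 0, 0, 0, -0.13, 1, 0, 0, 0, -0.13, 1, 0, 0, 0, 0, 1, 0, 0, 0, 0, 1, 0, 0, 0, 0, 1]
  clamp_n: 20

```text
t: 1.05
eef_pos: [0.6052, 0.1326, 0.2311]
tool_rot: [-0.0, 0.558, 0.83, -0.0]
contact_force: [-0.1, -0.9, 0.0]
gripper_width: 1.0
grasp_force: 0.0
```

```bash
python3 - <<'E'
from h import *
o=bot.get_obs(); np.save('o1.npy',o,allow_pickle=True); im=bot.read_camera('wrist'); cv2.imwrite('pics/w1.png',im); print(o['eef_pos'],o['tool_rot'],o['joint_vel'])
E
```

```text
[0.6052 0.1326 0.2311] [-0.0001  0.5578  0.8299 -0.0001] [-0.0027  0.0011  0.0026 -0.003   0.0007 -0.001   0.0097]
```

View pics/w1.png

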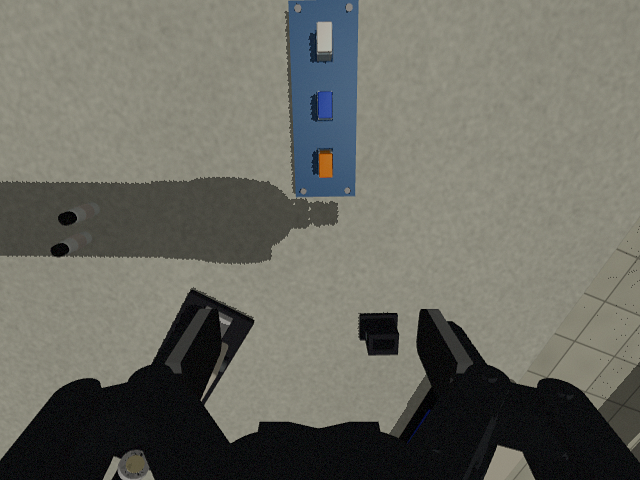

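The rack is nearly vertical in the picture (x 290–358, y 0–195), with the amber lid at (326,163), nearest to the tool, blue at (325,105) and white at (324,40).

```bash
cat >> h.py <<'E'
def look(im,o):
    m=mask(im,(5,140,90),(22,255,255)); s,c=max(blobs(m),key=lambda b:b[0][4])
    r=cv2.minAreaRect(cv2.findNonZero(m)) 
    mt=mask(im,(5,140,200),(22,255,255)); rt=cv2.minAreaRect(cv2.findNonZero(mt))
    print('orange',s,c,r,'bright',rt)
    cc=rt[0]; P=onz('wrist',cc,.064,o); print('lid top @.064',P)
    rk=mask(im,(100,100,60),(112,255,255)); 
    k=max(cv2.findContours(rk,cv2.RETR_EXTERNAL,cv2.CHAIN_APPROX_NONE)[0],key=cv2.contourArea)[:,0,:]
    bx=cv2.boundingRect(k); print('rack',bx)
    for f in (min,max):
        e=[]
        for y in range(bx[1]+8,bx[1]+bx[3]-12):
            xs=k[k[:,1]==y,0]
            if len(xs): e.append((f(xs),y))
        e=np.array(e,float); vx,vy,x0,y0=cv2.fitLine(e,cv2.DIST_HUBER,0,.01,.01).ravel()
        ends=[onz('wrist',(x0+vx/vy*(y-y0),y),.028,o) for y in e[[0,-1],1]]
        d=ends[0]-ends[1]; print('edge',ends,np.degrees(np.arctan2(d[1],d[0])))
    return cc
E
python3 - <<'E'
from h import *
o=np.load('o1.npy',allow_pickle=True).item(); im=cv2.imread('pics/w1.png')
cc=look(im,o)
hsv=cv2.cvtColor(im,cv2.COLOR_BGR2HSV); print(hsv[156:182:4,326],hsv[100,300],hsv[100,350])
a,b=np.array(o['tool_rot'])[[1,2]]; print('tool x yaw',np.degrees(2*np.arctan2(b,a)))
E
```

```text
Traceback (most recent call last):
  File "h.py", line 30, in look
    mt=mask(im,(5,140,200),(22,255,255)); rt=cv2.minAreaRect(cv2.findNonZero(mt))
                                             ~~~~~~~~~~~~~~~^^^^^^^^^^^^^^^^^^^^^
cv2.error: OpenCV(4.12.0) /io/opencv/modules/imgproc/src/convhull.cpp:143: error: (-215:Assertion failed) total >= 0 && (depth == CV_32F || depth == CV_32S) in function 'convexHull'
```

```bash
sed -i 's/(5,140,200)/(5,140,V)/; s/def look(im,o)/def look(im,o,V=150)/' h.py; python3 - <<'E'
from h import *
o=np.load('o1.npy',allow_pickle=True).item(); im=cv2.imread('pics/w1.png')
hsv=cv2.cvtColor(im,cv2.COLOR_BGR2HSV); print(hsv[146:184:2,326].tolist(),hsv[165,314:340].tolist(),hsv[100,300],hsv[100,350],hsv[100,287:296].tolist())
look(im,o)
a,b=np.array(o['tool_rot'])[[1,2]]; print('tool x yaw',np.degrees(2*np.arctan2(b,a)))
E
```

```text
[[106, 119, 122], [106, 162, 82], [16, 131, 66], [17, 197, 88], [15, 220, 177], [15, 209, 178], [15, 212, 178], [15, 211, 179], [15, 208, 179], [15, 213, 178], [15, 212, 179], [15, 219, 178], [15, 219, 178], [15, 215, 179], [15, 210, 180], [15, 225, 178], [105, 144, 124], [106, 123, 116], [106, 124, 117]] [[107, 142, 52], [107, 142, 52], [105, 152, 52], [104, 217, 47], [105, 123, 77], [14, 243, 153], [15, 220, 181], [15, 216, 178], [15, 215, 179], [15, 218, 178], [15, 212, 179], [15, 212, 179], [16, 216, 178], [16, 220, 177], [15, 219, 178], [16, 218, 178], [16, 217, 181], [16, 236, 185], [10, 139, 79], [104, 106, 111], [106, 114, 123], [105, 121, 120], [105, 119, 118], [106, 116, 119], [106, 120, 119], [105, 118, 121]] [105 119 120] [106 107 126] [[28, 25, 142], [28, 24, 136], [20, 31, 75], [25, 37, 75], [25, 43, 77], [106, 120, 125], [105, 122, 117], [105, 120, 121], [106, 118, 119]]
orange [319 152  13  26 319] [324.9749 164.7712] ((325.0, 164.5), (25.0, 12.0), 90.0) bright ((325.0, 165.5), (23.0, 12.0), 90.0)
lid top @.064 [0.5916 0.177  0.064 ]
rack (289, 0, 69, 197)
edge [array([0.5142, 0.2842, 0.028 ]), array([0.5735, 0.1453, 0.028 ])] 113.13950195337333
edge [array([0.5684, 0.3063, 0.028 ]), array([0.6276, 0.1674, 0.028 ])] 113.07226534278864
tool x yaw 112.18713121798774
```

>>> nudge_tcp:
  steps: [0.023, 0.002, 0.045, 0, 1, 0.023, 0.002, 0.045, 0, 1, 0, 0, 0, -0.016, 1, 0, 0, 0, 0, 1, 0, 0, 0, 0, 1, 0, 0, 0, 0, 1]
  clamp_n: 20

```text
t: 1.7
eef_pos: [0.5932, 0.1755, 0.1442]
tool_rot: [0.001, 0.551, 0.835, 0.001]
contact_force: [0.4, -0.2, -0.6]
gripper_width: 1.001
grasp_force: 0.0
```

```bash
python3 - <<'E'
from h import *
o=bot.get_obs(); np.save('o2.npy',o,allow_pickle=True); im=bot.read_camera('wrist'); cv2.imwrite('pics/w2.png',im); print(o['eef_pos'],o['tool_rot'],o['contact_force'])
c2=look(im,o)
o1=np.load('o1.npy',allow_pickle=True).item()
print('tri lid',*tri([ray('wrist',(325.5,165.5),o1),ray('wrist',c2,o)]))
E
```

```text
[0.5932 0.1755 0.1442] [0.0012 0.551  0.8345 0.0011] [ 0.3766 -0.1549 -0.585 ]
orange [311 228  18  32 387] [319.3721 243.9793] ((319.5, 243.5), (31.0, 17.0), 90.0) bright ((319.83856201171875, 238.5774688720703), (12.172977447509766, 15.166332244873047), 86.18592071533203)
lid top @.064 [0.5898 0.1826 0.064 ]
rack (274, 35, 91, 195)
edge [array([0.5137, 0.2848, 0.028 ]), array([0.5604, 0.1759, 0.028 ])] 113.21379439398116
edge [array([0.5678, 0.308 , 0.028 ]), array([0.6143, 0.1989, 0.028 ])] 113.09620642106982
tri lid [0.5936 0.1744 0.0374] [np.float64(6.538780173201068e-05), np.float64(6.538780173195847e-05)]
```

View pics/w2.png

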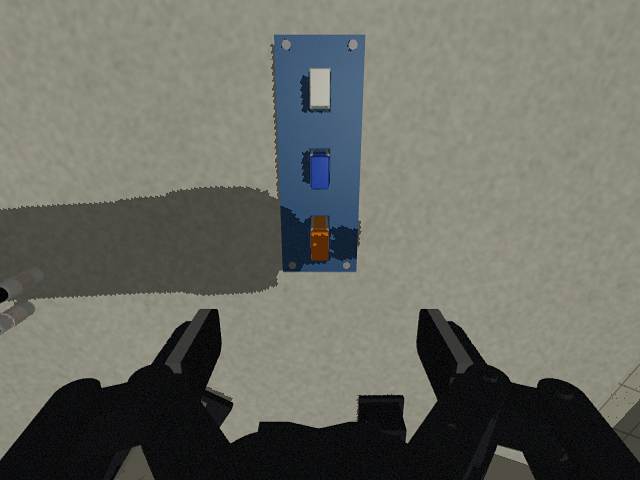

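The amber lid is at about (320,246), now partly in the arm's shadow, with the window face above it at rows 216–232. I'll read the profile down the column to find the lid's top edges.

```bash
python3 - <<'E'
from h import *
im=cv2.imread('pics/w2.png');hsv=cv2.cvtColor(im,cv2.COLOR_BGR2HSV)
print([(y,*hsv[y,319].tolist()) for y in range(208,272)])
print([(x,*hsv[250,x].tolist()) for x in range(304,336)])
cv2.imwrite('pics/w2c.png',cv2.resize(im[200:280,280:360],None,fx=7,fy=7,interpolation=cv2.INTER_NEAREST))
E
```

```text
[(208, 106, 129, 113), (209, 105, 136, 111), (210, 107, 131, 111), (211, 106, 137, 112), (212, 106, 134, 110), (213, 106, 137, 112), (214, 105, 147, 111), (215, 106, 141, 92), (216, 15, 175, 73), (217, 17, 249, 83), (218, 16, 224, 83), (219, 16, 218, 83), (220, 16, 227, 82), (221, 15, 197, 84), (222, 16, 236, 81), (223, 16, 236, 81), (224, 16, 212, 83), (225, 16, 203, 83), (226, 16, 230, 81), (227, 16, 216, 84), (228, 16, 176, 97), (229, 16, 200, 92), (230, 13, 252, 84), (231, 12, 242, 99), (232, 14, 251, 145), (233, 15, 234, 173), (234, 15, 235, 177), (235, 15, 236, 170), (236, 13, 252, 85), (237, 14, 255, 88), (238, 14, 255, 90), (239, 13, 255, 87), (240, 14, 241, 89), (241, 13, 247, 92), (242, 14, 249, 90), (243, 13, 246, 90), (244, 14, 255, 89), (245, 14, 255, 91), (246, 14, 255, 89), (247, 13, 249, 92), (248, 14, 255, 90), (249, 12, 227, 91), (250, 13, 255, 90), (251, 14, 238, 92), (252, 12, 227, 91), (253, 14, 255, 89), (254, 13, 255, 89), (255, 14, 255, 90), (256, 14, 255, 91), (257, 13, 235, 91), (258, 13, 241, 92), (259, 13, 246, 90), (260, 9, 156, 67), (261, 106, 189, 50), 
[... 174 characters left out ...]
270, 105, 155, 102), (271, 105, 99, 106)]
[(304, 109, 168, 50), (305, 107, 156, 49), (306, 107, 156, 49), (307, 106, 167, 49), (308, 106, 175, 51), (309, 106, 172, 52), (310, 106, 190, 55), (311, 12, 244, 91), (312, 14, 255, 91), (313, 13, 241, 91), (314, 13, 255, 88), (315, 14, 255, 91), (316, 13, 238, 91), (317, 14, 255, 88), (318, 13, 247, 91), (319, 13, 255, 90), (320, 14, 233, 92), (321, 13, 255, 89), (322, 13, 249, 90), (323, 13, 224, 91), (324, 13, 235, 90), (325, 13, 255, 89), (326, 13, 244, 91), (327, 13, 255, 92), (328, 11, 142, 52), (329, 107, 153, 115), (330, 106, 145, 111), (331, 105, 141, 112), (332, 106, 140, 113), (333, 105, 165, 65), (334, 105, 165, 48), (335, 110, 123, 54)]
```

View pics/w2c.png

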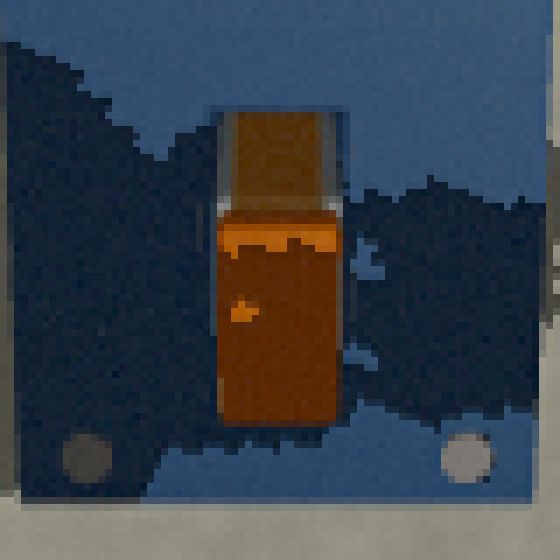

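The crop resolves it: lid top spans rows 232–260 and columns 311–328, so its centre is (319.4,246).

```bash
python3 - <<'E'
from h import *
o1=np.load('o1.npy',allow_pickle=True).item();o2=np.load('o2.npy',allow_pickle=True).item()
c1=(325.2,165.5);c2=(319.4,245.8)
print('tri',*tri([ray('wrist',c1,o1),ray('wrist',c2,o2),ray('scene',(372,299)),ray('side',(268.5,217.5))]),'wrist only',*tri([ray('wrist',c1,o1),ray('wrist',c2,o2)]))
print(onz('wrist',c1,.064,o1),onz('wrist',c2,.064,o2))
# lid length check and rack end
print(np.linalg.norm(onz('wrist',(319.4,231.8),.064,o2)-onz('wrist',(319.4,260),.064,o2)),onz('wrist',(319.4,271.5),.028,o2))
P=onz('wrist',c2,.064,o2)
Rm=R.from_quat(np.r_[o2['tool_rot'][1:],o2['tool_rot'][0]]).as_matrix()
print('tool frame lid',Rm.T@(P-o2['eef_pos']),'xaxis yaw',np.degrees(np.arctan2(Rm[1,0],Rm[0,0])),Rm[:,2])
E
```

```text
tri [0.5922 0.1771 0.0638] [np.float64(0.0004443849125185655), np.float64(0.0008050353594424619), np.float64(0.0012943688283948466), np.float64(0.0005738228991642464)] wrist only [0.592  0.1768 0.0613] [np.float64(4.313907641785276e-05), np.float64(4.313907641797517e-05)]
[0.5918 0.1771 0.064 ] [0.5916 0.1777 0.064 ]
0.020493203724214506 [0.6058 0.1453 0.028 ]
tool frame lid [ 0.0027 -0.0009  0.0802] xaxis yaw 113.12855860170795 [ 0.0033  0.0006 -1.    ]
```

>>> nudge_tcp:
  steps: [0.0025, -0.001, 0.02, 0, 0.5, 0, 0, 0.03, 0, 0.5, 0, 0, 0.03, 0, 0.5, 0, 0, 0.02, 0, 0.5, 0, 0, 0.01, 0, 0.5, 0, 0, 0, 0, 0.5, 0, 0, 0, 0, 0.5, 0, 0, 0, 0, 0.5]
  clamp_n: 20

```text
t: 2.55
eef_pos: [0.5908, 0.1785, 0.0339]
tool_rot: [0.001, 0.55, 0.835, 0.001]
contact_force: [0.2, 0.3, -0.5]
gripper_width: 0.501
grasp_force: 0.0
```

```bash
python3 - <<'E'
from h import *
o=bot.get_obs(); print(o['eef_pos'],o['tool_rot'],o['contact_force'])
Rm=R.from_quat(np.r_[o['tool_rot'][1:],o['tool_rot'][0]]).as_matrix()
print(Rm.T@(np.array([.5917,.1774,.064])-o['eef_pos']),np.degrees(np.arctan2(Rm[1,0],Rm[0,0])))
im=bot.read_camera('wrist'); cv2.imwrite('pics/w3.png',im)
E
```

```text
[0.5908 0.1785 0.0339] [0.0008 0.5502 0.8351 0.0011] [ 0.2079  0.3021 -0.5105]
[-0.0014  0.0004 -0.0301] 113.243375001417
```

View pics/w3.png

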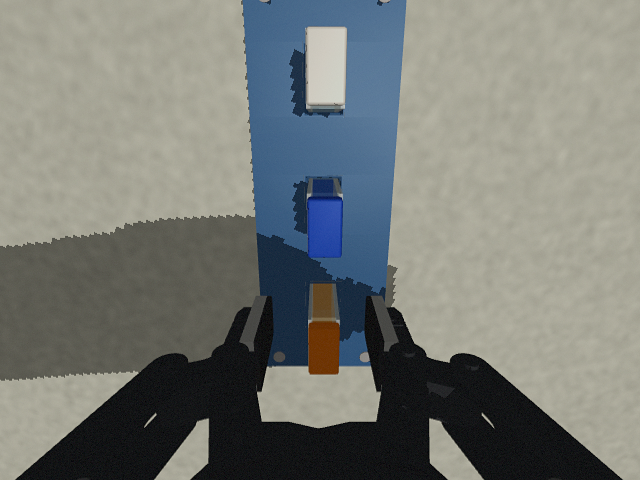

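Amber lid top spans columns 308–339 and rows 321–374 (centre about (323.5,347)), and the pads' inner edges are near 270 and 370. The cell sits slightly to the right of centre, so I'll compute how far.

```bash
python3 - <<'E'
from h import *
o=bot.get_obs(); im=cv2.imread('pics/w3.png')
m=mask(im,(8,180,90),(20,255,255))
for y in (330,345,360): 
    xs=np.where(m[y])[0]; print(y,xs.min(),xs.max(),np.r_[[im[y,x].sum() for x in range(250,400,1)]][[0]])
ys=np.where(m[:,323])[0];print(ys.min(),ys.max(),[int(v) for v in cv2.cvtColor(im,cv2.COLOR_BGR2HSV)[312:328,323,2]])
Rm=R.from_quat(np.r_[o['tool_rot'][1:],o['tool_rot'][0]]).as_matrix()
for c in ((323.5,347.5),(323.5,320.5),(323.5,374.5)): print(Rm.T@(onz('wrist',c,.064,o)-o['eef_pos']))
g=im[330].sum(axis=1).astype(int); print(g[255:285],g[355:385])
E
```

```text
330 309 338 [212]
345 309 338 [232]
360 309 338 [45]
321 373 [95, 96, 97, 97, 93, 107, 124, 122, 119, 101, 101, 100, 100, 101, 101, 100]
[ 0.0014  0.0003 -0.0302]
[ 0.0133  0.0003 -0.0302]
[-0.0112  0.0004 -0.0302]
[217 177  53  48  33  53  42  35  56  50  20  51  63  19  68  37  41  49
  81 126 139 126 126 121 125 134 129 132 128 124] [135 140 121 139 125 120 122 157 168 107  58  58  47  39  48  59  52  37
  56  47  44  46  59  65  40  45 215 216 210 222]
```

>>> nudge_tcp:
  steps: [-0.001, 0.0003, 0, 0, 0.35, 0, 0, 0, 0, 0.25, 0, 0, 0, 0, 0.2, 0, 0, 0, 0, 0.18, 0, 0, 0, 0, 0.17, 0, 0, 0, 0, 0.17, 0, 0, 0, 0, 0.17]
  clamp_n: 20

```text
t: 3.3
eef_pos: [0.5911, 0.1777, 0.0327]
tool_rot: [0.0, 0.55, 0.835, 0.001]
contact_force: [2.8, 1.2, 2.0]
gripper_width: 0.17
grasp_force: 1.5
```

>>> nudge_tcp:
  steps: [0, 0, 0, 0, 0.16, 0, 0, 0, 0, 0.155, 0, 0, 0, 0, 0.15, 0, 0, 0, 0, 0.15]
  clamp_n: 20

```text
t: 3.7
eef_pos: [0.5917, 0.178, 0.0329]
tool_rot: [0.001, 0.55, 0.835, 0.001]
contact_force: [5.6, 2.2, 0.7]
gripper_width: 0.15
grasp_force: 5.4
```

>>> nudge_tcp:
  steps: [0, 0.0006, 0, 0, 0.16, 0, 0.0004, 0, 0, 0.16, 0, 0, 0, 0, 0.16, 0, 0, 0, 0, 0.16]
  clamp_n: 20

```text
t: 4.1
eef_pos: [0.5915, 0.178, 0.0325]
tool_rot: [0.0, 0.55, 0.835, 0.0]
contact_force: [4.2, 1.7, 3.1]
gripper_width: 0.155
grasp_force: 2.1
```

>>> nudge_tcp:
  steps: [0, 0, 0, 0, 0.15, 0, 0, 0, 0, 0.15, 0, 0, 0, 0, 0.15]
  clamp_n: 20

```text
t: 4.4
eef_pos: [0.5918, 0.1781, 0.0325]
tool_rot: [0.0, 0.55, 0.835, 0.001]
contact_force: [4.5, 1.9, 2.0]
gripper_width: 0.149
grasp_force: 3.9
```

>>> nudge_tcp:
  steps: [0, 0.0008, 0, 0, 0.15, 0, 0.0006, 0, 0, 0.15, 0, 0, 0, 0, 0.15, 0, 0, 0, 0, 0.15]
  clamp_n: 20

```text
t: 4.8
eef_pos: [0.592, 0.1782, 0.032]
tool_rot: [-0.0, 0.55, 0.835, -0.0]
contact_force: [2.3, 0.7, 1.5]
gripper_width: 0.151
grasp_force: 1.5
```

>>> nudge_tcp:
  steps: [0, 0.0008, -0.0005, 0, 0.15, 0, 0, 0, 0, 0.15, 0, 0, 0, 0, 0.146, 0, 0, 0, 0, 0.146, 0, 0, 0, 0, 0.146]
  clamp_n: 20

```text
t: 5.3
eef_pos: [0.5926, 0.1784, 0.0325]
tool_rot: [-0.0, 0.55, 0.835, -0.001]
contact_force: [-0.1, -0.1, 0.5]
gripper_width: 0.147
grasp_force: 0.8
```

>>> nudge_tcp:
  steps: [0, 0, 0, 0, 0.142, 0, 0, 0, 0, 0.142, 0, 0, 0, 0, 0.142]
  clamp_n: 20

```text
t: 5.6
eef_pos: [0.5932, 0.1787, 0.0328]
tool_rot: [-0.0, 0.55, 0.835, -0.0]
contact_force: [-0.0, -1.0, -0.3]
gripper_width: 0.149
grasp_force: 9.4
```

>>> nudge_tcp:
  steps: [0, 0, 0, 0, 0.143, 0, 0, 0, 0, 0.143, 0, 0, -0.004, 0, 0.143, 0, 0, -0.006, 0, 0.143, 0, 0, -0.01, 0, 0.143, 0, 0, -0.01, 0, 0.143, 0, 0, 0, 0, 0.143, 0, 0, 0, 0, 0.143]
  clamp_n: 20

```text
t: 6.4
eef_pos: [0.5936, 0.1788, 0.0635]
tool_rot: [0.0, 0.55, 0.835, 0.0]
contact_force: [-0.0, -0.9, 0.1]
gripper_width: 0.146
grasp_force: 9.4
```

```bash
python3 - <<'E'
from h import *
cv2.imwrite('pics/w4.png',bot.read_camera('wrist'))
E
```

```text
(no output)
```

View pics/w4.png

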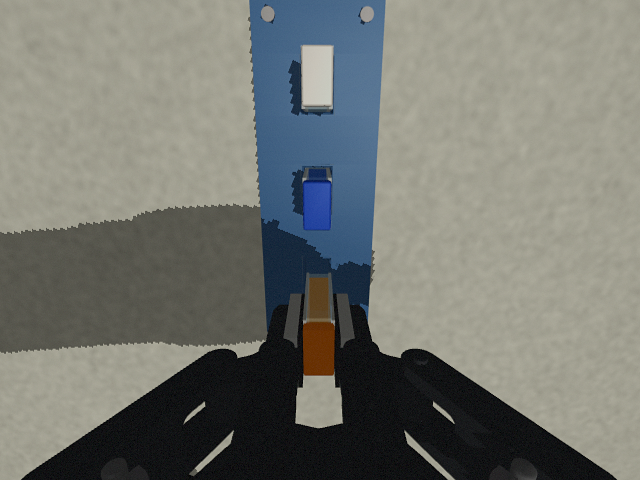

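The amber lid is between the pads at (318,348), lifted 31 mm and clear of its slot. The blue and white cells have not moved. Next I'll rise and go to the bench to look.

>>> nudge_tcp:
  steps: [0, 0, -0.03, 0, 0.143, 0, 0, -0.045, 0, 0.143, 0, 0, -0.045, 0, 0.143, 0, 0, -0.025, 0, 0.143, -0.015, -0.01, 0, 0, 0.143, -0.025, -0.0165, 0, 0, 0.143, -0.03, -0.02, 0, 0, 0.143, -0.03, -0.02, 0, 0, 0.143, -0.03, -0.02, 0, 0, 0.143, -0.03, -0.02, 0, 0, 0.143, -0.03, -0.02, 0, 0, 0.143, -0.03, -0.02, 0, 0, 0.143, -0.03, -0.02, 0, 0, 0.143, -0.03, -0.02, 0, 0, 0.143, -0.03, -0.02, 0, 0, 0.143, -0.022, -0.013, 0, 0, 0.143, -0.015, -0.01, 0, 0, 0.143]
  clamp_n: 20

```text
t: 8.15
eef_pos: [0.5171, -0.2337, 0.2062]
tool_rot: [-0.001, 0.551, 0.834, -0.001]
contact_force: [-0.2, -0.3, -0.1]
gripper_width: 0.142
grasp_force: 9.4
```

>>> nudge_tcp:
  steps: [0, 0, 0, 0.08, 0.143, 0, 0, 0, 0.12, 0.143, 0, 0, 0, 0.12, 0.143, 0, 0, 0, 0.12, 0.143, 0, 0, 0, 0.08, 0.143, 0, 0, 0, 0, 0.143, 0, 0, 0, 0, 0.143, 0, 0, 0, 0, 0.143]
  clamp_n: 20

```text
t: 8.95
eef_pos: [0.519, -0.2308, 0.2073]
tool_rot: [-0.0, 0.746, 0.666, -0.0]
contact_force: [-0.2, 0.4, -0.4]
gripper_width: 0.142
grasp_force: 9.3
```

```bash
python3 - <<'E'
from h import *
o=bot.get_obs(); np.save('o5.npy',o,allow_pickle=True); cv2.imwrite('pics/w5.png',bot.read_camera('wrist'));print(o['eef_pos'],o['tool_rot'])
print('cyl',onz('side',(491,368),0), onz('scene',(218,199),0))
E
```

```text
[ 0.519  -0.2308  0.2073] [-0.0004  0.7458  0.6662 -0.0003]
cyl [ 0.5412 -0.5067  0.    ] [ 0.5467 -0.5102  0.    ]
```

View pics/w5.png

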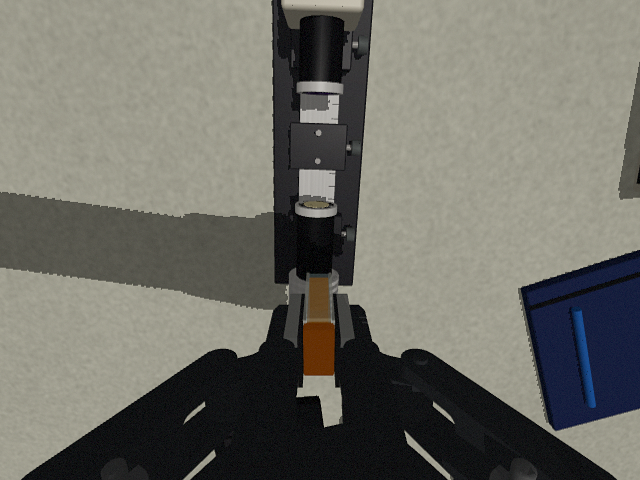

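The bench is directly ahead: the detector ring is at rows 82–93 around column 319.5, the lamp ring at rows 202–218 around column 316, and the carrier spans (291–347, 122–171). The held cell is in the foreground at (318,348). I'll move 60 mm along the bench for a second view.

>>> nudge_tcp:
  steps: [0.03, 0, 0, 0, 0.143, 0.03, 0, 0, 0, 0.143, 0, 0, 0, 0, 0.143, 0, 0, 0, 0, 0.143, 0, 0, 0, 0, 0.143]
  clamp_n: 20

```text
t: 9.5
eef_pos: [0.526, -0.1723, 0.2078]
tool_rot: [0.0, 0.747, 0.665, -0.0]
contact_force: [-0.3, 0.4, 0.2]
gripper_width: 0.145
grasp_force: 9.3
```

```bash
python3 - <<'E'
from h import *
o=bot.get_obs(); np.save('o6.npy',o,allow_pickle=True); im=bot.read_camera('wrist');cv2.imwrite('pics/w6.png',im);print(o['eef_pos'],o['tool_rot'])
def row(im,y,a=262,b=385): return y,''.join('%4d'%v for v in im[y,a:b,1])
def col(im,x,a,b): return x,''.join('%4d'%v for v in im[a:b,x,1])
im5=cv2.imread('pics/w5.png')
for y in (85,89,207,211): print(*row(im5,y,288,350))
print('base',*row(im5,110,268,380)); 
for x in (310,319,330): print('w5 col78+',*col(im5,x,78,100)); print('w5 col196+',*col(im5,x,196,224))
for x in (306,312,318,324,330): print('w6 col0-340',*col(im,x,120,340))
E
```

```text
[ 0.526  -0.1723  0.2078] [ 0.0002  0.7466  0.6653 -0.0002]
85   47  47  45  47  49  15  22   8  49 108 111 119 125 129 139 143 143 146 148 148 149 153 157 161 163 165 167 168 172 178 183 187 187 188 187 186 181 172 168 165 166 165 166 164 159 157 155 155 152 150 147 144 138 132 125  84  50  52  53  54  53  52
89   44  49  48  47  16  16  16  22  53 108 113 119 126 129 137 143 144 146 148 150 152 157 158 163 165 167 169 172 175 179 183 189 188 190 187 184 178 173 170 168 167 165 165 164 159 154 156 154 153 151 146 140 137 130 122  74  50  51  54  53  53  53
207   37  34  40  14  14  13  10 103 111 118 126 127 119 113 105  93  85  78  60  47  47  58  48  41  89 135 117 124 146  95  94  90  82  82 118  95  67  11  42  31  32  44  76  98 101 101 106 117 123  50  37  42  41  40  39  41  40  39  41  45  42  43
211   35  18  17  15   7   8   4  96 112 119 123 131 141 143 144 146 150 149 154 156 159 161 165 165 164 170 171 175 174 177 175 173 167
[... 5052 characters left out ...]
   9  20   8  20  13   9  56 144 163 159 159 158 160 160 160 167 181 182 175 138 128 184 184 180 103   7  24  37  47  45  46  42  44  47  48  45  45  43  45  40  41  46  43  42  42  47  43  39  42  41  41  40  36  40  37  41  41  41  34  40  34  40  38  35  32  39  39  55  54  78  97  96  95  93  93  94  93  94  97  89  57  97  95  91  93  94  91  93  94  95  92 128 181 176 173 172 174 174 174 175 175 168  83 155  83  86  59  96 100  99  98 101  97  96  96 116 117 115 116 118 114  72  74  73  73  76  74  74  74  74  80  78  77  84  81  79  79  78  83  79  81  79  82  81  83  81  81  78  76  82  76  77  82  95 104 105  88  65  48  37  45  44  43  42  42  48  49  47  49  51  50  49  46  49  52
```

```bash
python3 - <<'E'
from h import *
o5=np.load('o5.npy',allow_pickle=True).item();o6=np.load('o6.npy',allow_pickle=True).item()
im=cv2.imread('pics/w6.png')
print('ring w6 row175-178');[print(y,im[y,285:350,1].tolist()) for y in (175,)]
print('det ring rear top tri',*tri([ray('wrist',(319.8,81.3),o5),ray('wrist',(318.5,171.5),o6)]))
print('carrier far edge tri',*tri([ray('wrist',(319,122),o5),ray('wrist',(318,188.7),o6)]))
d=onz('wrist',(319.8,87),.085,o5); l=onz('wrist',(315.5,212),.085,o5)
e=d-l; yaw=np.degrees(np.arctan2(e[1],e[0])); print('axis pts',d,l,yaw)
print('radii',[np.linalg.norm(onz('wrist',a,.085,o5)-onz('wrist',b,.085,o5))/2 for a,b in (((296.5,87),(343,87)),((294.5,212),(336.5,212)))])
for z in (.099,.101,.103):
    a=onz('wrist',(319.8,91.7),z,o5); b=onz('wrist',(315.5,208.8),z,o5); print(z,a,b,'gap',np.linalg.norm(a-b),'mid',(a+b)/2)
for y in (122,170.7): print('carrier',onz('wrist',(319,y),.035,o5))
q=o6['tool_rot'];Rm=R.from_quat(np.r_[q[1:],q[0]]).as_matrix();print('tool yaw',np.degrees(np.arctan2(Rm[1,0],Rm[0,0])),Rm)
# held lid from w6
m=mask(im,(5,150,70),(22,255,255)); 
for y in (335,350,365): xs=np.where(m[y,250:400])[0]+250; print(y,xs.min(),xs.max())
E
```

```text
ring w6 row175-178
175 [50, 49, 48, 51, 49, 50, 51, 53, 15, 14, 16, 22, 75, 110, 115, 122, 128, 134, 144, 144, 145, 147, 149, 152, 155, 158, 160, 163, 165, 167, 169, 174, 175, 179, 179, 180, 180, 177, 171, 167, 166, 163, 162, 166, 164, 159, 155, 156, 155, 153, 150, 143, 140, 130, 127, 82, 55, 59, 57, 57, 54, 58, 57, 56, 57]
det ring rear top tri [ 0.5307 -0.1241  0.0996] [np.float64(6.655916926148411e-05), np.float64(6.655916926133163e-05)]
carrier far edge tri [ 0.5274 -0.1495  0.029 ] [np.float64(8.327088562777292e-05), np.float64(8.327088562772836e-05)]
axis pts [ 0.5306 -0.1263  0.085 ] [ 0.5173 -0.2155  0.085 ] 81.50762364104958
radii [np.float64(0.016290309889082217), np.float64(0.01649193516420138)]
0.099 [ 0.5301 -0.1304  0.099 ] [ 0.5181 -0.2095  0.099 ] gap 0.08006592409051028 mid [ 0.5241 -0.1699  0.099 ]
0.101 [ 0.5301 -0.1305  0.101 ] [ 0.5182 -0.209   0.101 ] gap 0.07942642118578642 mid [ 0.5241 -0.1698  0.101 ]
0.103 [ 0.53   -0.1307  0.103 ] [ 0.5182 -0.2085  0.103 ] gap 0.07878691828106255 mid [ 0.5241 -0.1696  0.103 ]
carrier [ 0.5275 -0.1494  0.035 ]
carrier [ 0.5229 -0.1906  0.035 ]
tool yaw 83.41178082402769 [[ 0.1147  0.9934 -0.    ]
 [ 0.9934 -0.1147 -0.0006]
 [-0.0006  0.0001 -1.    ]]
335 303 334
350 303 333
365 304 333
```

>>> nudge_tcp:
  steps: [0.0023, 0, 0, 0.033, 0.143, 0, 0, 0.02, 0, 0.143, 0, 0, 0.03, 0, 0.143, 0, 0, 0.03, 0, 0.143, 0, 0, 0.025, 0, 0.143, 0, 0, 0.0125, 0, 0.143, 0, 0, 0.008, 0, 0.143, 0, 0, 0, 0, 0.143, 0, 0, 0, 0, 0.143, 0, 0, 0, 0, 0.143]
  clamp_n: 20

```text
t: 10.55
eef_pos: [0.5275, -0.1691, 0.0835]
tool_rot: [0.001, 0.757, 0.653, 0.001]
contact_force: [-0.1, 0.9, -0.4]
gripper_width: 0.147
grasp_force: 9.3
```

```bash
python3 - <<'E'
from h import *
o=bot.get_obs(); np.save('o7.npy',o,allow_pickle=True); print(o['eef_pos'])
q=o['tool_rot'];Rm=R.from_quat(np.r_[q[1:],q[0]]).as_matrix();print('tool yaw',np.degrees(np.arctan2(Rm[1,0],Rm[0,0])))
ims={n:bot.read_camera(n) for n in ('wrist','scene','side')}
for n,i in ims.items(): cv2.imwrite(f'pics/{n}7.png',i)
c=cv2.resize(ims['scene'][200:270,255:345],None,fx=4.4,fy=4.4); d=cv2.resize(ims['side'][220:290,300:390],None,fx=4.4,fy=4.4)
w=cv2.resize(ims['wrist'][100:400,170:470],(396,396)) 
top=np.hstack([c,d]); 
out=np.zeros((600,800,3),np.uint8); out[:308,:396]=c[:308,:396]; out[:308,400:796]=d[:308,:396]
out[310:600,:290]=cv2.resize(ims['wrist'][90:380,175:465],(290,290)); cv2.imwrite('pics/final.png',out)
E
```

```text
[ 0.5275 -0.1691  0.0835]
tool yaw 81.56736910066232
```

View pics/final.png

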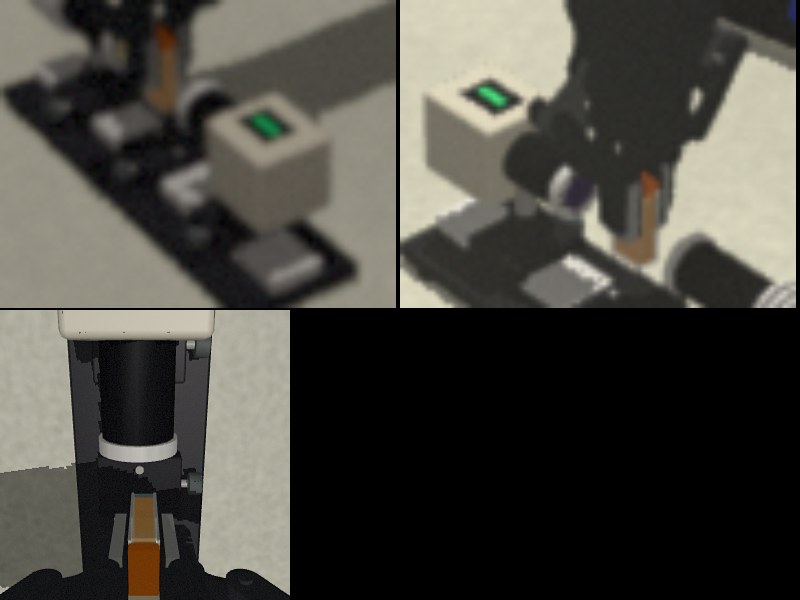

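The cell hangs upright between the heads, clear of the carrier. In the wrist crop the detector ring is centred near column 312 and the lid near 318, so there is a small sideways offset to compute.

```bash
python3 - <<'E'
from h import *
o=np.load('o7.npy',allow_pickle=True).item(); im=cv2.imread('pics/wrist7.png')
q=o['tool_rot'];Rm=R.from_quat(np.r_[q[1:],q[0]]).as_matrix()
tf=lambda c,z: Rm.T@(onz('wrist',c,z,o)-o['eef_pos'])
for y in (222,226,230):
    xs=np.where(im[y,265:360,1]>100)[0]+265; print(y,xs.min(),xs.max(),'ring',tf(((xs.min()+xs.max())/2,y),.085))
m=mask(im,(5,150,70),(22,255,255))
for y in (335,350,365): xs=np.where(m[y,250:400])[0]+250; print('lid',xs.min(),xs.max(),tf(((xs.min()+xs.max())/2,y),o['eef_pos'][2]+.0312))
xs=np.where(m[290,250:400])[0]+250;print(xs.min(),xs.max())
# side / scene position of lid
for n in('scene','side'):
    i=cv2.imread(f'pics/{n}7.png'); mm=mask(i,(5,150,90),(16,255,255)); print(n,[ (s.tolist(),c) for s,c in blobs(mm,6) if abs(s[0]-320)<60 and 190<s[1]<300])
E
```

```text
222 274 351 ring [ 0.0423 -0.0036 -0.0015]
226 274 351 ring [ 0.0406 -0.0036 -0.0015]
230 275 351 ring [ 0.0388 -0.0034 -0.0015]
lid 303 334 [ 0.0069 -0.001  -0.0312]
lid 303 333 [ 0.0003 -0.0012 -0.0312]
lid 304 333 [-0.0066 -0.001  -0.0312]
310 327
scene []
side [([355, 259, 4, 5, 12], array([356.0833, 261.25  ]))]
```

>>> nudge_tcp:
  steps: [0, -0.001, 0.001, 0, 0.143, 0, -0.001, 0, 0, 0.143, 0, 0, 0, 0, 0.143, 0, 0, 0, 0, 0.143, 0, 0, 0, 0, 0.143, 0, 0, 0, 0, 0.143]
  clamp_n: 20

```text
t: 11.3
eef_pos: [0.5246, -0.1686, 0.0813]
tool_rot: [0.0, 0.757, 0.653, 0.0]
contact_force: [0.8, 0.2, -0.0]
gripper_width: 0.147
grasp_force: 9.3
```

```bash
python3 - <<'E'
from h import *
o=bot.get_obs(); im=bot.read_camera('wrist')
q=o['tool_rot'];Rm=R.from_quat(np.r_[q[1:],q[0]]).as_matrix()
tf=lambda c,z: Rm.T@(onz('wrist',c,z,o)-o['eef_pos'])
for y in (222,228):
    xs=np.where(im[y,265:360,1]>100)[0]+265; print(xs.min(),xs.max(),'ring',tf(((xs.min()+xs.max())/2,y),.085))
print(np.degrees(np.arctan2(Rm[1,0],Rm[0,0])),Rm[:,2],o['eef_pos'],np.abs(o['joint_vel']).max())
E
```

```text
281 359 ring [ 0.0429 -0.0004 -0.0037]
281 358 ring [ 0.0403 -0.0006 -0.0037]
81.57671781281519 [ 0.  0. -1.] [ 0.5246 -0.1686  0.0813] 0.0018334503862364455
```

```bash
python3 -c "
from station import bot
print(bot.hand_in())"
```

```text
the job is handed in; nothing more can be done
None
```

I handed the job in at about 11.4 s with the amber cell still in the fingers, held upright midway between the lens heads. By the last wrist view it is about 1 mm off the beam sideways, and it is gripped at 9.3 N per finger, above the suggested 3–8 N but under the 15 N limit. The hand-in returned no score.

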